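# Bottle on the sliding stage, held at the reader's notch

### The job

From the row of three small white bottles on the right of the bench, set the red-capped one gently upright on the black round pad of the sliding stage, wholly on the pad, and let go of it. Then take the stage's blue handle and slide the stage with the bottle to the left along its rail until the spring ball of the white reader clicks into the notch of the stage, without running past the notch. Finish while still gripping the handle, holding the stage still at the notch; leave the other things alone.

Things in the scene. Friction and masses are not known exactly. Their poses are not given: they have to be found in the camera images.
- dropper_1: small white bottle with a RED screw cap, 30 mm diameter, 63 mm high (straight round body to about 45 mm), about 60 g. Loose, upright on the bench in a row of three on the right of the rail (not the ones by the centrifuge at the far left). Origin: centre of its underside; z up.
- dropper_2: bystander: same size of white bottle with a BLUE cap (30 mm diameter, 63 mm high). Origin: centre of its underside.
- oil_bottle: bystander: white bottle with a YELLOW cap (26 mm diameter, 59 mm high). Origin: centre of its underside. The three bottles stand in a row, about 85 mm apart, in any order.
- beaker: bystander: clear beaker, 52 mm diameter, 70 mm high. Origin: centre of its underside.
- petri_dish: bystander: petri dish, 61 mm diameter, 16 mm high. Origin: centre of its underside.
- rail: fixed linear rail, aluminium base 70 x 410 x 8 mm with two steel rods and black end blocks (32 mm high). Origin: centre of its underside; its own y axis runs along the rail (to the robot's left), x away from the robot.
- travel (a joint): travel of the sliding stage in m, 0 to 0.26, starts at 0 to 0.04; grows towards rail +y (left). The stage's centre is at rail y = value - 0.13. Friction about 0.8 N.
- stage: the sliding stage: metal platform 78 x 76 mm, top 36 mm above the bench, a black rubber pad on it, and an arm 30 mm wide, top at the same height, that runs 119 mm forward (rail -x) and carries the blue handle. Origin: on the rail's centre line at bench height, below the pad's centre; rail axes.
- pad_top (a point): centre of the upper face of the black round rubber pad on the stage: 60 mm diameter, 2 mm thick, upper face 38 mm above the bench. Moves with the stage; rail axes.
- handle_top (a point): centre of the top of the blue upright handle: 24 mm (along rail x) by 14 mm (along rail y), from 36 to 84 mm above the bench, its lowest 4 mm a foot 22 mm wide; 100 mm in front (rail -x) of the pad's centre. Moves with the stage; rail axes.
- reader: fixed white reader head behind the rail, 46 mm wide along the rail, 108 mm high, front face 76 mm from the rail's centre line; black lens facing the rail, red line along the middle of its top, brass plunger with a spring ball under the lens. It stands where the joint reads 0.15 to 0.21. Origin: on the rail's centre line at bench height, abreast of lens and ball; axes as the rail's.
- notch (a point): where the pad's centre lies when the ball sits in the stage's notch: on the rail's centre line abreast of the lens, 38 mm above the bench; axes as the rail's. Moving left, the ball resists from 16 mm before the notch with up to 7 N; 8 mm before, it passes a crest and pulls the stage into the notch. Leaving it takes about 5 N, over a second crest 8 mm past.
Not all that is in view belongs to the job. What is shaped like the dropper_1 but purple is not meant. Leave any orange look-alike of the reader alone.

How it is judged:
By the outcome, as a careful person would: the job done as asked, in the order asked, and still so for the second after the job is handed in, while the arm keeps its last pose, push and grip.
It also fails if it takes over 58 s, if anything falls off the work surface, if the arm or the gripper's body presses on something with over 40 N, if the wrist force passes 120 N, or if a joint passes its speed limit or range.

### The arm

A 6-joint arm with a two-finger parallel gripper is mounted at the origin on a cart in front of the work surface, level with it; the furniture and walls round the work are solid. World frame = base frame: x ahead of the robot, y to its left, z up, the work surface at z = 0. Lengths are in mm, angles in rad, forces in N, time in s.
With the tool pointing down it reaches from about 275 to 750 mm from the base axis. Payload 10.2 kg.
Tool frame: the origin (TCP) lies between the finger pads, 19 mm behind the fingertips; this is the grasp point; z points along the fingers, y is the line along which they close (so a half turn about z gives the same grasp; the last joint's range is limited). The gripper opens to 85 mm and grips with 20 to 120 N. Pads are 22 mm wide; open, the fingers measure 114 mm over their backs; the gripper's body (76 mm by 85 mm) begins 54 mm behind the grasp point. The pads swing forward as they close: fully open they stand 13 mm farther back than shut.
Start: joints at [1.062, 0.313, 1.498, -0, 1.331, -0.223], TCP at [148.023, 503.707, 249.994] pointing down, gripper open.
Joint ranges: [-2.94, 2.94], [-0.97, 2.17], [0.19, 2.56], [-1.23, 4.37], [0.02, 3.11], [-2.88, 2.88]. Speed limits (rad/s): [2.39, 2.39, 3.01, 3.14, 3.14, 3.14].

### API

Orientations are given as a unit quaternion [w, x, y, z].
In Python, from rig import ctrl gives the robot as it stands.
- The arm moves only by the tool send_rows, never from a script. Its argument "targets" is a list of rows, each a list of 7 numbers: the closure, from -1 (fully open) to 1 (shut), so that 0 is half open, then the shift along the tool's x, y, z in m, then the turn, a rotation vector about the tool's x, y, z in rad. In form: [[claw, dx, dy, dz, ax, ay, az], ...]. A call has exactly 10 rows; each row shifts and turns the commanded pose from where the row before left it, along the tool's axes as they then stand; what a row does not reach is not made up. A row lasts 1/8 s, in which the tool goes at most 62.5 mm and 10.7 degrees, less where a joint would pass 70% of its speed; a pose out of reach is approached as far as the arm can. A call with a gripper value outside its range is refused whole. The fingers move at their own pace and stop on an object; "squeeze" is the grip in N (left out, the last holds). Time passes only in rows, so rows that do not move let the fingers close, or fill a call up. It gives the time, the measured TCP pose, the force, the opening and the grip force at its end, in the units of the state.
- ctrl.sense(): the state, without advancing time (a new reading comes with each control period).
- ctrl.capture(name): name is "side" or "top" or "wrist"; returns a dict with "img" (420x560x3 uint8, red, green, blue), "camera_matrix" (3x3 intrinsics, pixels), "k1" (the pictures are not rectified: a ray, as slopes to the right and down, at radius r is drawn at 1 + k1 r^2 times it, then the intrinsics apply), "R" (3x3) and "t" (3): a world point X has camera coordinates R X + t. Camera axes: x right, y down, z forward; pixel columns grow to the right and rows downward; lengths in mm; the calibration is good to about 2 mm. A picture is of the moment at which its call begins. There is no depth.
- ctrl.finish_job(): hands the job in; it is judged then, once.
Trained networks look in a picture, given as the dict that the camera call returned (one of the last four; its "shot" number tells which), for a name from the list of things; names that differ only in an ending like _2 or _b are one class to them, and where a whole thing is asked for, a point or a joint stands for the part that bears it (a point fixed in the world has none). Each returns a list of dicts, best first, with "score" (0 to 1); they miss things now and then, are a little off and sometimes report something else, mostly with a low value. They report only what shows in the picture. A call takes as long as a camera call. They do not tell look-alikes from the thing itself.
- ctrl.boxes_of(query, picture): "extent" ([left, top, width, height] in pixels, round what is visible of it).
- ctrl.landmark_of(query, picture): "point" ([column, row] in pixels: a listed point, or the origin of a listed thing).
The state is a dict: "time_s": time; "joints": joint angles; "dq": joint speeds; "tau": joint torques, N m; "eef_pos": TCP position; "ee_rot": TCP orientation; "force": force on the tool from outside, world axes, zero at the start; "wrist_torque": the same for the moment, N m; "grip_width": opening from 0.0 (shut) to 1.0 (fully open); "grip_force": force on a finger pad.
Only numpy, scipy, OpenCV 4.12 (cv2) and the standard library are available. Lean on these libraries where they do the work, as an engineer would, in place of code of your own. Each camera call takes 0.05 s, during which the arm holds its last target. There are 200 camera calls.

## Working session

There is one attempt and no reset: what is moved stays moved. The work goes in short steps, Python scripts to look and compute and a tool call to move; the robot and the scene stay as the last step left them, time stands still between calls to the robot, and variables do not carry over. Pictures are saved under pics/ and viewed, at most 10 in all, crops included, and the job is handed in when it is done.

Besides the shell and the picture viewer there is one more tool, called after "Call:" as a command line: name --pt "numbers of a row" for each row, then --argument value for the rest. send_rows: Moves the arm, as the interface text tells. Its arguments: {"type":"object","properties":{"targets":{"type":"array"},"squeeze":{"type":"number"}},"required":["targets"]}

```bash
ls; mkdir -p pics
cat > h.py <<'E'
import numpy as np, cv2
from rig import ctrl
def ray(p,c):
    K=np.array(c["camera_matrix"]);k=c["k1"];R=np.array(c["R"]);t=np.array(c["t"])
    d=np.array([(p[0]-K[0,2])/K[0,0],(p[1]-K[1,2])/K[1,1]]);u=d.copy()
    for _ in range(30): u=d/(1+k*(u@u))
    return -R.T@t, R.T@np.array([u[0],u[1],1])
def at_z(p,c,z):
    o,d=ray(p,c); return o+d*(z-o[2])/d[2]
def proj(X,c):
    K=np.array(c["camera_matrix"]);q=np.array(c["R"])@np.array(X)+np.array(c["t"]);u=q[:2]/q[2]
    u=u*(1+c["k1"]*(u@u)); return K[:2,:2]@u+K[:2,2]
def save(c,n,box=None,s=1):
    im=np.array(c["img"])[:,:,::-1]
    if box: im=im[box[1]:box[3],box[0]:box[2]]
    cv2.imwrite(n,cv2.resize(im,None,fx=s,fy=s,interpolation=cv2.INTER_CUBIC))
E
python3 - <<'E'
from h import *
np.set_printoptions(precision=1,suppress=True)
Z=dict(pad_top=38,handle_top=84,notch=38)
a=[]
for n in("side","top"):
    c=ctrl.capture(n);save(c,f"pics/{n}0.png");a.append(np.array(c["img"]))
    print(n,c["shot"],-np.array(c["R"]).T@np.array(c["t"]))
    for q in["dropper_1","oil_bottle","rail","stage","pad_top","handle_top","reader","notch","beaker","petri_dish"]:
        for d in ctrl.landmark_of(q,c)[:6]: print(q,round(d["score"],2),np.array(d["point"]),at_z(d["point"],c,Z.get(q,0)))
print(ctrl.sense())
E
```

```text
pics
side 1 [  250.5 -1081.6   536.4]
dropper_1 0.74 [271.3 272.3] [ 431.4 -255.2    0. ]
oil_bottle 0.65 [308.8 270.2] [ 522.8 -263.5    0. ]
rail 0.59 [296.8 205.7] [598.2 127.6   0. ]
stage 0.83 [312.5 221.7] [613.1  -0.7   0. ]
pad_top 0.87 [309.  205.5] [611.3  36.8  38. ]
handle_top 0.91 [278.3 200.4] [501.3 -15.   84. ]
beaker 0.45 [220.  188.7] [363.6 328.6   0. ]
petri_dish 0.64 [222.7 190.4] [371.5 309.8   0. ]
top 2 [ 362.3  -51.1 1262.2]
dropper_1 0.7 [366.1 170.6] [ 611.8 -270.7    0. ]
dropper_1 0.67 [343.8 191.8] [ 549.  -206.8    0. ]
dropper_1 0.46 [356.8 234.5] [ 427.6 -244.5    0. ]
dropper_1 0.46 [169.  251.6] [368.5 287.3   0. ]
dropper_1 0.41 [351.1 147.2] [ 679.6 -227.3    0. ]
oil_bottle 0.58 [364.7 201.2] [ 523.1 -266.7    0. ]
rail 0.84 [235.5 175.3] [591.1 104.3   0. ]
stage 0.93 [269.8 170.7] [606.2   6.    0. ]
pad_top 0.8 [269.3 169.4] [602.5   5.8  38. ]
handle_top 0.66 [268.3 200.2] [510.2   4.4  84. ]
reader 0.3 [365.9 170.8] [ 611.2 -270.1    0. ]
notch 0.33 [363.5 169. ] [ 608.7 -256.8   38. ]
beaker 0.75 [407.9 193.9] [ 546.6 -391.     0. ]
petri_dish 0.78 [168.7 252.8] [365.1 288.    0. ]
{'time_s': 1.1, 'joints': array([ 1.1,  0.3,  1.5, -0. ,  1.3, -0.2]), 'dq': array([-0., -0., -0., -0., -0.,  0.]), 'tau': array([ -0. , -41.2, -26. ,  -0. ,   0. ,  -0. ]), 'eef_pos': array([148. , 503.7, 250. ]), 'ee_rot': array([ 0. ,  0.1,  1. , -0. ]), 'force': array([-0.6, -0.1, -0.2]), 'wrist_torque': array([0.1, 0. , 0. ]), 'grip_force': 0.0, 'grip_width': 0.9983087962843089}
```

Run:
```python
import cv2
a=cv2.imread("pics/side0.png");b=cv2.imread("pics/top0.png")
cv2.imwrite("pics/both.png",cv2.resize(a,(784,588),interpolation=2))
cv2.imwrite("pics/topc.png",cv2.resize(b[90:300,140:440],(800,560),interpolation=2))
```

```text
(no output)
```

View pics/both.png

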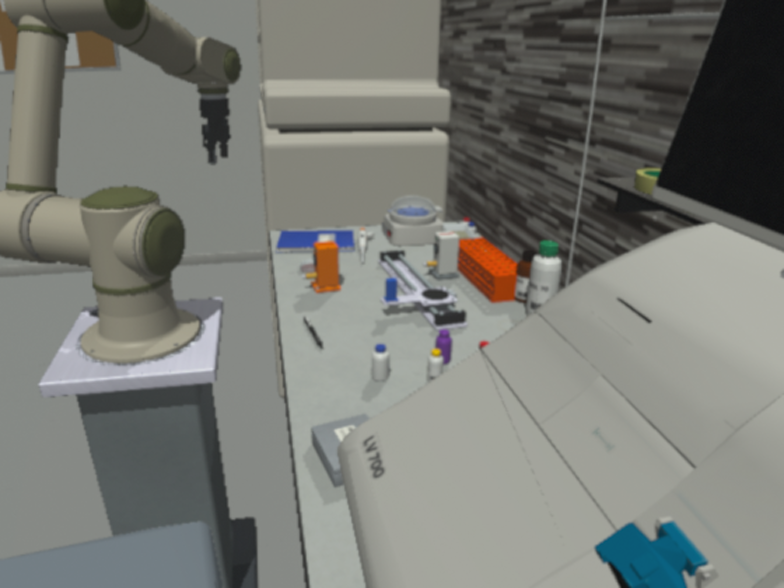

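View pics/topc.png

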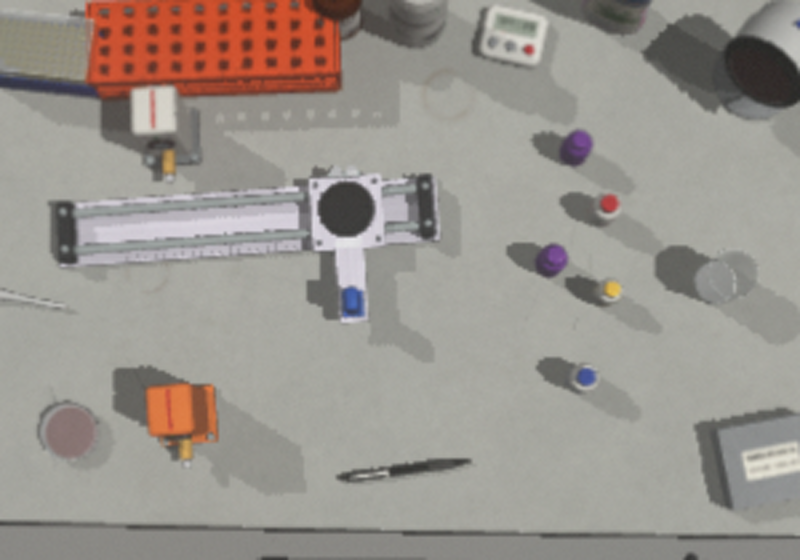

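Side view: row of three capped bottles on the right, with the orange look-alike reader near the robot (323,265 in the enlarged picture). In the top view (full pixels) the candidates are red cap (368,166), yellow (369,199), blue (359,231), and purple look-alikes (356,145) and (346,187). The red-capped one at (368,166) fits. The white reader behind the rail is at (197,130); the orange one at (205,243) is not meant.

Run:
```python
from h import *
np.set_printoptions(precision=1,suppress=True)
c=ctrl.capture("top"); im=np.array(c["img"]).astype(int); r,g,b=im[...,0],im[...,1],im[...,2]
def cen(m,box):
    x0,y0,x1,y1=box; yy,xx=np.nonzero(m[y0:y1,x0:x1]); return np.array([xx.mean()+x0,yy.mean()+y0]),len(xx),xx.min()+x0,xx.max()+x0,yy.min()+y0,yy.max()+y0
red=(r>120)&(g<90)&(b<100); blue=(b>110)&(r<90)&(b>g+30); dark=(r+g+b<150)
for n,m,box,z in[("red",red,(355,155,380,180),63),("handle",blue,(255,190,285,215),84),("pad",dark,(257,155,283,182),38)]:
    p=cen(m,box); print(n,p,at_z(p[0],c,z))
rl=(r>g+40); p=cen(rl,(185,120,210,140)); print("line",p); 
for v in(p[4],p[5]+1): print(at_z((p[0][0],v),c,108))
L=cen(dark,(158,163,170,192));R=cen(dark,(293,153,306,182));print(L,R,at_z(L[0],c,32),at_z(R[0],c,32))
for q in("dropper_1",): print([(np.array(d["extent"]),d["score"]) for d in ctrl.boxes_of(q,c)[:6]])
save(c,"pics/crop.png",(330,130,400,190),8)
w=ctrl.capture("wrist"); print(-np.array(w["R"]).T@np.array(w["t"]), np.array(w["R"]))
print(ctrl.sense()["ee_rot"].round(4))
```

```text
red (array([367.7, 165.9]), 26, np.int64(365), np.int64(370), np.int64(164), np.int64(168)) [ 612.5 -264.1   63. ]
handle (array([271.9, 202.4]), 55, np.int64(269), np.int64(275), np.int64(198), np.int64(207)) [504.4  -5.5  84. ]<stdin>:5: RuntimeWarning: Mean of empty slice.
  ret = ret.dtype.type(ret / rcount)
Traceback (most recent call last):
ValueError: zero-size array to reduction operation minimum which has no identity
```

Run:
```python
from h import *
np.set_printoptions(precision=2,suppress=True)
c=ctrl.capture("top"); im=np.array(c["img"]).astype(int); r,g,b=im[...,0],im[...,1],im[...,2]
def cen(m,box):
    x0,y0,x1,y1=box; yy,xx=np.nonzero(m[y0:y1,x0:x1]); return np.array([xx.mean()+x0,yy.mean()+y0]),len(xx),xx.min()+x0,xx.max()+x0,yy.min()+y0,yy.max()+y0
dark=(r+g+b<240)
p=cen(dark,(257,155,283,182)); print("pad",p,at_z(p[0],c,38))
rl=(r>g+25); p=cen(rl,(185,117,212,140)); print("line",p); 
for v in(p[4],p[5]+1): print(at_z((p[0][0],v),c,108))
L=cen(dark,(158,163,170,192));R=cen(dark,(293,153,306,182));A=at_z(L[0],c,32);B=at_z(R[0],c,32);print(L,R,A,B,np.hypot(*(A-B)[:2]), np.arctan2(-(A-B)[0],(A-B)[1]),(A+B)/2)
save(c,"pics/crop.png",(330,130,400,190),8)
w=ctrl.capture("wrist"); print(-np.array(w["R"]).T@np.array(w["t"]), np.array(w["R"]))
print(ctrl.sense()["ee_rot"].round(4))
```

```text
pad (array([269.35, 167.99]), 305, np.int64(260), np.int64(279), np.int64(159), np.int64(177)) [606.48   5.76  38.  ]
line (array([197.7 , 121.66]), 218, np.int64(185), np.int64(211), np.int64(117), np.int64(137))
[728.21 197.81 108.  ]
[670.52 195.24 108.  ]
(array([164.26, 176.6 ]), 116, np.int64(161), np.int64(168), np.int64(166), np.int64(188)) (array([298.95, 167.37]), 87, np.int64(296), np.int64(302), np.int64(156), np.int64(178)) [578.35 301.73  32.  ] [610.95 -76.84  32.  ] 379.96938379492826 0.08591052040615285 [594.65 112.44  32.  ]
[ 66.82 527.75 374.24] [[ 0.28  0.96 -0.  ]
 [ 0.91 -0.27  0.33]
 [ 0.31 -0.09 -0.95]]
[-0.    0.14  0.99  0.  ]
```

View pics/crop.png

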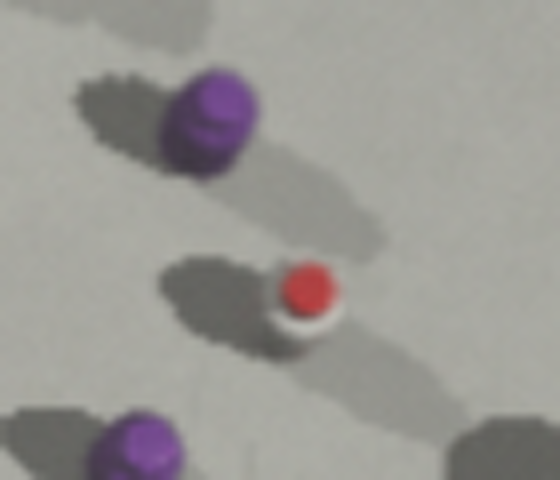

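The crop confirms the red-capped white bottle at full pixel (368,166), with purple look-alikes either side of it. I'll turn the tool into the rail's axes and travel over the stage.

Call:
send_rows --pt "-1 0 0 0 0 0 -0.122" --pt "-1 0 0 0 0 0 -0.122" --pt "-1 0 0 0 0 0 -0.122" --pt "-1 -0.035 -0.042 0 0 0 0" --pt "-1 -0.035 -0.042 0 0 0 0" --pt "-1 -0.035 -0.042 0 0 0 0" --pt "-1 -0.035 -0.042 0 0 0 0" --pt "-1 -0.035 -0.042 0 0 0 0" --pt "-1 -0.035 -0.042 0 0 0 0" --pt "-1 -0.035 -0.042 0 0 0 0" --squeeze 25

```text
time_s: 2.5
eef_pos: [416.9, 228.8, 250.2]
ee_rot: [0.0, -0.04, 0.999, 0.0]
force: [1.4, 0.3, 0.2]
grip_width: 0.999
grip_force: 0.0
```

Call:
send_rows --pt "-1 -0.035 -0.042 0 0 0 0" --pt "-1 -0.035 -0.042 0 0 0 0" --pt "-1 -0.03 -0.04 0 0 0 0" --pt "-1 -0.02 -0.03 0 0 0 0" --pt "-1 -0.01 -0.01 0 0 0 0" --pt "-1 0 0 0 0 0 0" --pt "-1 0 0 0 0 0 0" --pt "-1 0 0 0 0 0 0" --pt "-1 0 0 0 0 0 0" --pt "-1 0 0 0 0 0 0"

```text
time_s: 3.75
eef_pos: [558.4, 77.5, 250.1]
ee_rot: [0.0, -0.04, 0.999, -0.0]
force: [0.6, -1.3, -1.2]
grip_width: 1.0
grip_force: 0.0
```

Run:
```python
from h import *
np.set_printoptions(precision=2,suppress=True)
c=ctrl.capture("wrist");save(c,"pics/w1.png",None,1.4)
Z=dict(pad_top=38,handle_top=84,notch=38)
for q in["stage","pad_top","handle_top","reader","notch"]:
    for d in ctrl.landmark_of(q,c)[:2]: print(q,round(d["score"],2),np.array(d["point"]),at_z(d["point"],c,Z.get(q,0)))
s=ctrl.sense();print(s["time_s"],s["eef_pos"],s["ee_rot"])
```

```text
stage 0.78 [220.9 208.2] [606.35   5.33   0.  ]
stage 0.24 [  9.  195.6] [ 611.41 -268.18    0.  ]
pad_top 0.8 [217.4 219.8] [607.28   8.26  38.  ]
handle_top 0.87 [197.  129.8] [503.65  -3.    84.  ]
reader 0.74 [306.8 207.9] [597.21 112.91   0.  ]
reader 0.66 [196.8 132. ] [514.74 -24.67   0.  ]
4.05 [558.53  77.21 250.  ] [ 0.   -0.04  1.    0.  ]
```

View pics/w1.png

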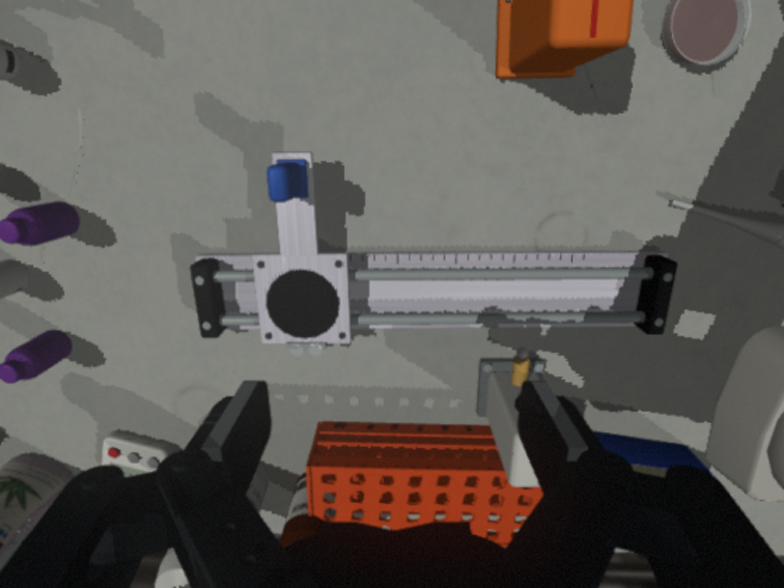

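The wrist view shows the stage at right angles to the view: pad at (216,216), handle at (206,129), rail end blocks at (148,213) and (469,211), brass plunger tip at (372,252), all in original pixels.

Run:
```python
from h import *
np.set_printoptions(precision=2,suppress=True)
c=ctrl.capture("wrist"); im=np.array(c["img"]).astype(int).sum(2)
def blob(x0,y0,x1,y1,z):
    yy,xx=np.nonzero(im[y0:y1,x0:x1]<150); p=(xx.mean()+x0,yy.mean()+y0); print(p,len(xx)); return at_z(p,c,z)
P=blob(190,190,243,242,38)
print("pad",P)
A=at_z((469,209),c,32);B=at_z((148,213),c,32)
print(A,B,np.hypot(*(A-B)[:2]))
d=(A-B)[:2];d/=np.hypot(*d);print("yaw",np.arctan2(-d[0],d[1]))
for z in(20,26,32):
    T=at_z((372.3,252),c,z); print(z,T,"ahead of pad",(T-P)[:2]@d,"perp",(T-P)[:2]@[d[1],-d[0]])
# stage tabs at rear
for z in(26,32): T=at_z((218.5,249),c,z);print(T,(T-P)[:2]@d)
```

```text
(np.float64(216.13135135135136), np.float64(216.60432432432432)) 1850
pad [603.52   6.5   38.  ]
[572.76 298.2   32.  ] [607.82 -74.13  32.  ] 373.97833752152235
yaw 0.09390106577263865
20 [642.05 198.55  20.  ] ahead of pad 187.5871852251598 perp 56.36856393016074
26 [639.2  196.39  26.  ] ahead of pad 185.70085279052265 perp 53.33486560341897
32 [636.36 194.22  32.  ] ahead of pad 183.8145203558855 perp 50.30116727667708
[650.29   7.61  26.  ] -3.2815247981798135
[647.26   8.7   32.  ] -1.9116940231654225
```

Call:
send_rows --pt "-1 -0.003 -0.03 0 0 0 0" --pt "-1 -0.003 -0.05 0.01 0 0 0" --pt "-1 -0.004 -0.05 0.01 0 0 0" --pt "-1 -0.004 -0.05 0.01 0 0 0" --pt "-1 -0.004 -0.05 0.01 0 0 0" --pt "-1 -0.004 -0.05 0.01 0 0 0" --pt "-1 -0.003 -0.046 0.01 0 0 0" --pt "-1 -0.001 -0.02 0.01 0 0 0" --pt "-1 0 0 0 0 0 0" --pt "-1 0 0 0 0 0 0"

```text
time_s: 5.35
eef_pos: [612.4, -264.1, 180.6]
ee_rot: [0.0, -0.041, 0.999, 0.0]
force: [-0.1, 0.3, 0.5]
grip_width: 1.002
grip_force: 0.0
```

Run:
```python
from h import *
np.set_printoptions(precision=3,suppress=True)
c=ctrl.capture("wrist");save(c,"pics/w2.png",None,1.4)
for d in ctrl.landmark_of("dropper_1",c)[:4]: print(round(d["score"],2),np.array(d["point"]),at_z(d["point"],c,0))
im=np.array(c["img"]).astype(int); m=(im[...,0]>im[...,1]+60)&(im[...,0]>im[...,2]+50)
n,l,st,ce=cv2.connectedComponentsWithStats(m.astype(np.uint8))
for s_,q in zip(st[1:],ce[1:]):
    if s_[4]>30: print(s_,q,at_z(q,c,59))
s=ctrl.sense();print(s["time_s"],s["eef_pos"],s["ee_rot"])
```

```text
0.94 [278.6 189.8] [ 611.681 -266.64     0.   ]
0.92 [342.6 136.3] [ 554.118 -210.143    0.   ]
0.72 [299.3 250.1] [ 676.553 -239.237    0.   ]
[269 199  22  20 341] [279.205 208.361] [ 611.241 -265.652   59.   ]
[534 323  26   3  66] [547.273 324.167] [709.791   7.555  59.   ]
[531 332  29   7 116] [544.707 333.905] [721.585   9.504  59.   ]
[332 344   9   7  52] [336.212 346.885] [ 749.888 -198.413   59.   ]
[526 345  13  12  45] [532.044 350.956] [743.41    4.099  59.   ]
[537 355  23  48 616] [551.071 373.87 ] [773.197  38.071  59.   ]
5.45 [ 612.52  -264.15   180.892] [ 0.    -0.041  0.999 -0.   ]
```

View pics/w2.png

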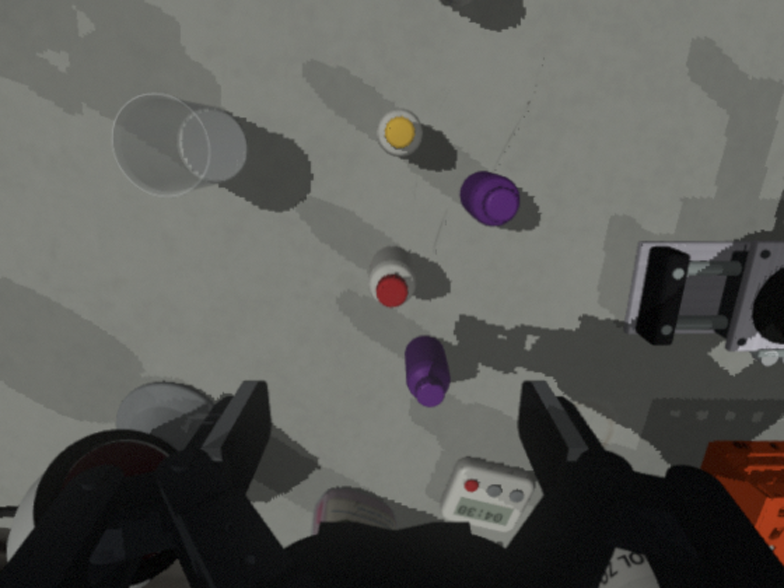

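Red cap is at (279,208), straight under the tool, with purple look-alikes at (350,142) and (306,265) clear of the fingers. Next I descend and grip.

Call:
send_rows --pt "-1 0.001 -0.002 0.02 0 0 0" --pt "-1 0 0 0.03 0 0 0" --pt "-1 0 0 0.03 0 0 0" --pt "-1 0 0 0.03 0 0 0" --pt "-1 0 0 0.02 0 0 0" --pt "-1 0 0 0.013 0 0 0" --pt "-1 0 0 0.007 0 0 0" --pt "-1 0 0 0 0 0 0" --pt "-0.5 0 0 0 0 0 0" --pt "0 0 0 0 0 0 0"

```text
time_s: 6.7
eef_pos: [611.6, -267.8, 30.6]
ee_rot: [0.0, -0.04, 0.999, -0.0]
force: [0.2, 0.6, 0.2]
grip_width: 0.605
grip_force: 0.0
```

Call:
send_rows --pt "0.2 0 0 0 0 0 0" --pt "0.4 0 0 0 0 0 0" --pt "0.6 0 0 0 0 0 0" --pt "0.8 0 0 0 0 0 0" --pt "1 0 0 0 0 0 0" --pt "1 0 0 0 0 0 0" --pt "1 0 0 0 0 0 0" --pt "1 0 0 -0.005 0 0 0" --pt "1 0 0 -0.015 0 0 0" --pt "1 0 0 -0.03 0 0 0" --squeeze 25

```text
time_s: 7.95
eef_pos: [610.8, -267.4, 80.1]
ee_rot: [-0.001, -0.04, 0.999, 0.001]
force: [1.3, 0.6, -1.3]
grip_width: 0.347
grip_force: 24.8
```

Call:
send_rows --pt "1 0 0 -0.03 0 0 0" --pt "1 0 0.01 -0.02 0 0 0" --pt "1 -0.002 0.03 -0.01 0 0 0" --pt "1 -0.003 0.045 0 0 0 0" --pt "1 -0.003 0.05 0 0 0 0" --pt "1 -0.003 0.05 0 0 0 0" --pt "1 -0.002 0.045 0 0 0 0" --pt "1 -0.002 0.03 0 0 0 0" --pt "1 -0.001 0.013 0.01 0 0 0" --pt "1 0 0 0.015 0 0 0"

```text
time_s: 9.2
eef_pos: [605.3, 6.0, 114.2]
ee_rot: [0.0, -0.041, 0.999, -0.0]
force: [0.6, -0.3, -0.3]
grip_width: 0.341
grip_force: 24.8
```

Run:
```python
from h import *
np.set_printoptions(precision=3,suppress=True)
c=ctrl.capture("wrist");save(c,"pics/w3.png",None,1.4)
for q,z in(("pad_top",38),("handle_top",84)):
  for d in ctrl.landmark_of(q,c)[:2]: print(q,round(d["score"],2),np.array(d["point"]),at_z(d["point"],c,z))
s=ctrl.sense();print(s["time_s"],s["eef_pos"],s["ee_rot"],s["grip_width"],s["force"])
```

```text
pad_top 0.69 [279.2 227. ] [602.173   4.659  38.   ]
pad_top 0.69 [414.1 211.9] [583.742  95.206  38.   ]
handle_top 0.98 [278.5  64. ] [504.63   -3.079  84.   ]
9.35 [604.857   4.696 113.599] [-0.001 -0.039  0.999  0.   ] 0.3446903358358513 [ 0.205 -0.508  0.261]
```

View pics/w3.png

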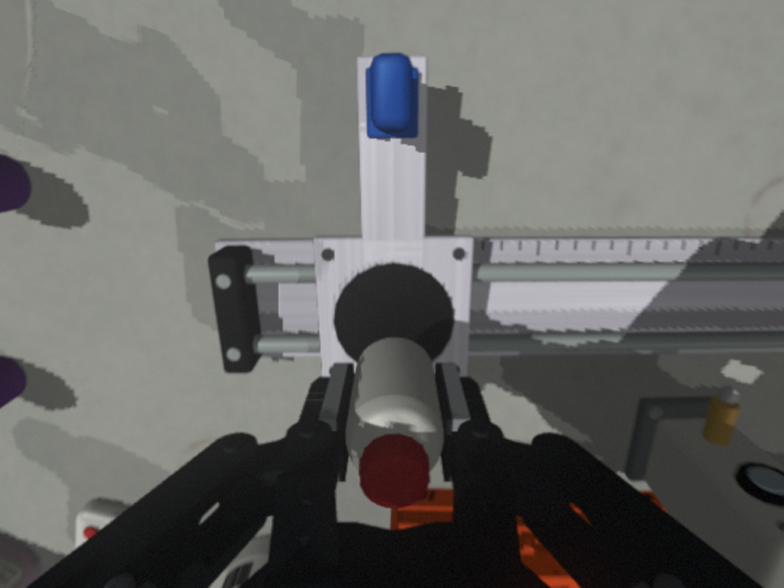

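The held bottle is upright, roughly 1–2 mm from pad centre (pad at about (281,225)). Lowering it.

Call:
send_rows --pt "1 0.001 0.001 0.01 0 0 0" --pt "1 0 0 0.012 0 0 0" --pt "1 0 0 0.01 0 0 0" --pt "1 0 0 0.006 0 0 0" --pt "1 0 0 0.003 0 0 0" --pt "1 0 0 0.001 0 0 0" --pt "1 0 0 0.001 0 0 0" --pt "1 0 0 0 0 0 0" --pt "1 0 0 0 0 0 0" --pt "1 0 0 0 0 0 0"

```text
time_s: 10.6
eef_pos: [604.4, 6.7, 72.1]
ee_rot: [0.0, -0.04, 0.999, -0.0]
force: [-0.4, -0.3, -0.0]
grip_width: 0.345
grip_force: 24.8
```

Call:
send_rows --pt "1 0 0 0.001 0 0 0" --pt "1 0 0 0.0005 0 0 0" --pt "1 0 0 0.0005 0 0 0" --pt "1 0 0 0.0003 0 0 0" --pt "1 0 0 0 0 0 0" --pt "1 0 0 0 0 0 0" --pt "1 0 0 0 0 0 0" --pt "1 0 0 0 0 0 0" --pt "1 0 0 0 0 0 0" --pt "1 0 0 0 0 0 0"

```text
time_s: 11.85
eef_pos: [604.3, 6.7, 69.7]
ee_rot: [0.0, -0.04, 0.999, -0.0]
force: [0.0, 0.3, -1.0]
grip_width: 0.349
grip_force: 24.8
```

Call:
send_rows --pt "1 0 0 0.0004 0 0 0" --pt "1 0 0 0.0003 0 0 0" --pt "1 0 0 0.0003 0 0 0" --pt "1 0 0 0 0 0 0" --pt "1 0 0 0 0 0 0" --pt "1 0 0 0 0 0 0" --pt "1 0 0 0 0 0 0" --pt "1 0 0 0 0 0 0" --pt "1 0 0 0 0 0 0" --pt "1 0 0 0 0 0 0"

```text
time_s: 13.1
eef_pos: [604.3, 6.7, 68.7]
ee_rot: [-0.0, -0.04, 0.999, 0.0]
force: [-0.6, 0.8, -0.1]
grip_width: 0.346
grip_force: 24.8
```

Call:
send_rows --pt "1 0 0 0.0004 0 0 0" --pt "1 0 0 0.0004 0 0 0" --pt "1 0 0 0 0 0 0" --pt "1 0 0 0 0 0 0" --pt "1 0 0 0 0 0 0" --pt "1 0 0 0 0 0 0" --pt "1 0 0 0 0 0 0" --pt "1 0 0 0 0 0 0" --pt "1 0 0 0 0 0 0" --pt "1 0 0 0 0 0 0"

```text
time_s: 14.35
eef_pos: [604.4, 6.7, 68.3]
ee_rot: [0.0, -0.04, 0.999, -0.0]
force: [-2.0, 0.6, 5.6]
grip_width: 0.342
grip_force: 25.0
```

Call:
send_rows --pt "0.25 0 0 0 0 0 0" --pt "0.2 0 0 0 0 0 0" --pt "0 0 0 0 0 0 0" --pt "-0.3 0 0 0 0 0 0" --pt "-0.5 0 0 0 0 0 0" --pt "-0.5 0 0 0 0 0 0" --pt "-0.5 0 0 -0.005 0 0 0" --pt "-0.5 0 0 -0.02 0 0 0" --pt "-0.5 0 0 -0.03 0 0 0" --pt "-0.5 0 0 -0.03 0 0 0"

```text
time_s: 15.6
eef_pos: [604.3, 6.7, 154.2]
ee_rot: [0.0, -0.04, 0.999, -0.0]
force: [0.6, -0.1, 0.1]
grip_width: 0.75
grip_force: 0.0
```

Run:
```python
from h import *
np.set_printoptions(precision=3,suppress=True)
c=ctrl.capture("wrist");save(c,"pics/w4.png",None,1.4)
for q,z in(("dropper_1",38),("pad_top",38),("handle_top",84)):
  for d in ctrl.landmark_of(q,c)[:2]: print(q,round(d["score"],2),np.array(d["point"]),at_z(d["point"],c,z))
s=ctrl.sense();print(s["time_s"],s["eef_pos"],s["ee_rot"],s["grip_width"],s["force"])
```

```text
dropper_1 0.98 [ 39.4 124.8] [ 549.067 -181.907   38.   ]
dropper_1 0.85 [ 31.4 246.5] [ 653.383 -206.655   38.   ]
handle_top 0.74 [275.8  75.5] [505.637  -4.128  84.   ]
15.8 [604.289   6.657 153.083] [ 0.    -0.04   0.999 -0.   ] 0.7538202097820459 [-0.738 -0.619 -0.533]
```

View pics/w4.png

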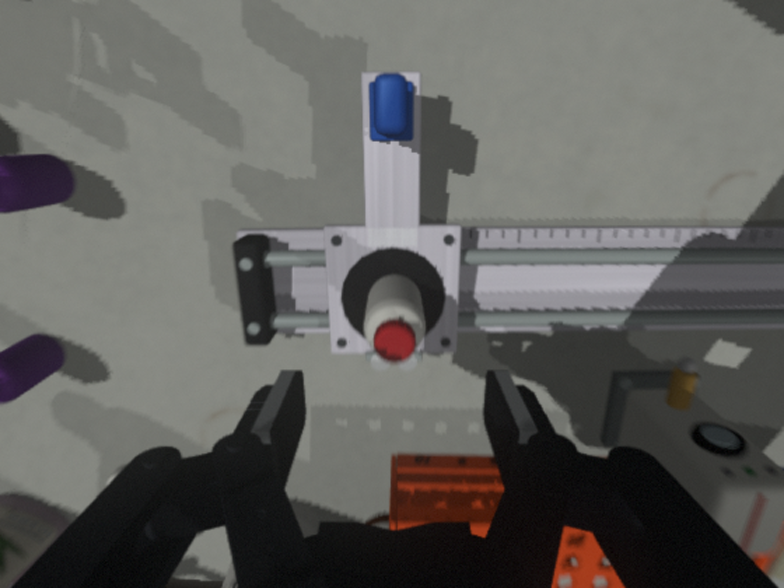

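Bottle stands upright on the pad (pad ellipse centred at (281,211), cap at (282,243)), released. Handle top is at (279,76). Moving to it.

Call:
send_rows --pt "-0.3 0.025 -0.001 0 0 0 -0.01" --pt "-0.3 0.04 -0.001 0 0 0 0" --pt "-0.3 0.03 0 0 0 0 0" --pt "-0.3 0.005 0 0.01 0 0 0" --pt "-0.3 0 0 0.025 0 0 0" --pt "-0.3 0 0 0.025 0 0 0" --pt "-0.3 0 0 0.018 0 0 0" --pt "-0.3 0 0 0.01 0 0 0" --pt "-0.3 0 0 0.002 0 0 0" --pt "-0.3 0 0 0 0 0 0"

```text
time_s: 17.05
eef_pos: [505.2, -4.1, 63.1]
ee_rot: [0.0, -0.045, 0.999, -0.0]
force: [0.6, -0.6, 0.2]
grip_width: 0.648
grip_force: 0.0
```

Run:
```python
from h import *
np.set_printoptions(precision=3,suppress=True)
c=ctrl.capture("wrist");save(c,"pics/w5.png",None,1.4)
s=ctrl.sense();print(s["time_s"],s["eef_pos"],s["ee_rot"],s["grip_width"],s["force"])
```

```text
17.1 [505.252  -4.14   63.333] [ 0.    -0.045  0.999 -0.   ] 0.6504508623069456 [-0.864  0.486  0.345]
```

View pics/w5.png

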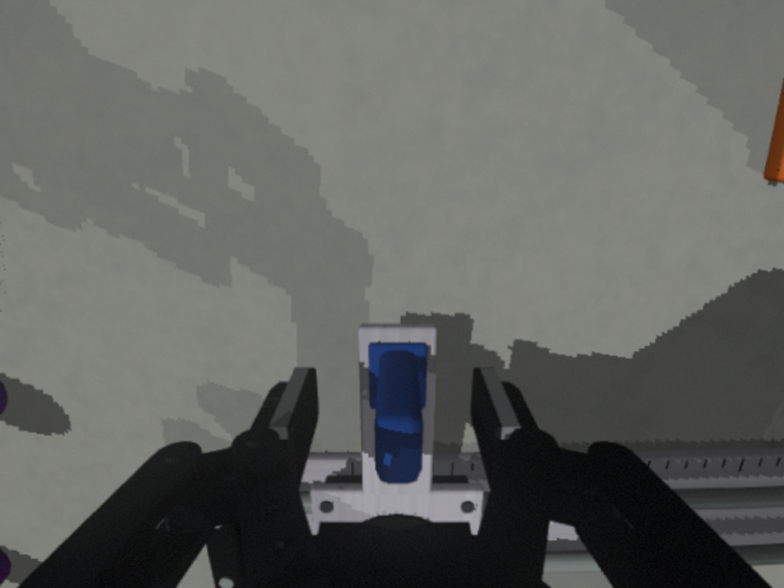

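The blue handle (285,295) lies midway between the finger pads, so I can close.

Call:
send_rows --pt "0 0 0.001 0 0 0 0" --pt "0.2 0 0 0 0 0 0" --pt "0.4 0 0 0 0 0 0" --pt "0.5 0 0 0 0 0 0" --pt "0.6 0 0 0 0 0 0" --pt "0.7 0 0 0 0 0 0" --pt "0.8 0 0 0 0 0 0" --pt "1 0 0 0 0 0 0" --pt "1 0 0 0 0 0 0" --pt "1 0 0 0 0 0 0" --squeeze 45

```text
time_s: 18.35
eef_pos: [504.7, -3.1, 62.9]
ee_rot: [-0.0, -0.045, 0.999, 0.0]
force: [-0.3, -0.2, 3.2]
grip_width: 0.155
grip_force: 45.2
```

Run:
```python
from h import *
np.set_printoptions(precision=2,suppress=True)
c=ctrl.capture("top"); im=np.array(c["img"]).astype(int)
s=ctrl.sense();print(s["time_s"],s["eef_pos"],s["ee_rot"],s["grip_width"],s["grip_force"],s["force"])
R=np.array([np.cos(.0925),np.sin(.0925)]);d=np.array([-R[1],R[0]]);H=s["eef_pos"][:2]
# plunger from w4 pose: unavailable; red line on top of reader in top view
r,g=im[...,0],im[...,1]; sub=(r-g)[117:140,190:206]; print(sub)
```

```text
18.4 [504.76  -3.08  62.96] [-0.   -0.05  1.   -0.  ] 0.1593888298627365 45.1769882440567 [-1.8  -0.12  3.23]
[[116 126 128 125 120 105  93  91 104 119 126 128 127 127 120 114]
 [121 124 121 117 120 123 121 115 117 124 127 126 127 129 127 125]
 [116 114 108 104 109 113 112 104 105 111 108 106 106 105 103 104]
 [ 88  84  78  76  76  79  78  78  78  77  75  70  66  61  62  67]
 [ 55  52  49  49  51  59  54  47  44  43  54  63  46  38  42  73]
 [ 54  47  38  32  33  32  26  17  14  14  22  28  20  12  15  50]
 [ 32  25  20  16  13  12  24  25   9   4   6   5   5   5   5  19]
 [  8   6   4   4   3   8  43  47  15   2   2   2   2   2   5   8]
 [  3   3   2   2   2   5  47  54  17   4   1   2   2   3   4   6]
 [  3   2   2   2   2   6  46  53  19   2   3   3   2   3   5   5]
 [  4   2   1   2   2   6  47  58  20   3   2   3   2   3   4   4]
 [  4   2   2   2   2   5  46  67  24   4   3   3   3   3   4   4]
 [  3   2   2   2   3   5  47  71  25   4   3   2   2   2   4   3]
 [  3   2   2   2   2   4  43  67  25   4   2   2   2   3   3   3]
 [  5   2   3   2   3   4  40  65  23   4   2   2   2   3   3   4]
 [  4   2   2   2   2   6  41  68  25   4   2   3   3   2   4   4]
 [  3   2   2   2   3   5  41  74  27   3   2   3   3   2   3   3]
 [  3   2   2   3   2   6  42  77  29   4   2   2   3   2   3   5]
 [  3   2   2   2   1   4  42  76  28   4   2   2   2   2   2   3]
 [  3   1   2   2   2   4  33  67  26   3   2   1   2   2   3   3]
 [  4   2   2   2   2   3  25  55  23   3   2   3   2   2   2   2]
 [  3   2   1   2   2   3  11  19  11   5   4   2   4   4   3   4]
 [  2   3   3   3   2   2   3   5   5   3   4   3   5   4   3   3]]
```

Run:
```python
from h import *
np.set_printoptions(precision=2,suppress=True)
c=ctrl.capture("top"); H=ctrl.sense()["eef_pos"][:2]
for p in((196.85,124),(196.95,137.5)):
  X=at_z(p,c,108)
  for y in(.086,.094): print(X,(X[:2]-H)@[-np.sin(y),np.cos(y)],(X[:2]-H)@[np.cos(y),np.sin(y)])
```

```text
[708.86 199.23 108.  ] 184.06564628282237 220.70967992074992
[708.86 199.23 108.  ] 182.29409760802153 222.17512671203784
[671.86 197.32 108.  ] 185.336438772066 183.6747973578587
[671.86 197.32 108.  ] 183.86112533232568 185.15159549054138
```

Call:
send_rows --pt "1 0 0.002 0 0 0 0" --pt "1 0 0.004 0 0 0 0" --pt "1 0 0.006 0 0 0 0" --pt "1 0 0.008 0 0 0 0" --pt "1 0 0.008 0 0 0 0" --pt "1 0 0.008 0 0 0 0" --pt "1 0 0.008 0 0 0 0" --pt "1 0 0.006 0 0 0 0" --pt "1 0 0.004 0 0 0 0" --pt "1 0 0.002 0 0 0 0"

```text
time_s: 19.7
eef_pos: [499.8, 52.9, 63.0]
ee_rot: [0.0, -0.045, 0.999, -0.0]
force: [-2.0, -0.5, 4.6]
grip_width: 0.158
grip_force: 45.4
```

Call:
send_rows --pt "1 0 0.003 0 0 0 0" --pt "1 0 0.006 0 0 0 0" --pt "1 0 0.009 0 0 0 0" --pt "1 0 0.012 0 0 0 0" --pt "1 0 0.014 0 0 0 0" --pt "1 0 0.014 0 0 0 0" --pt "1 0 0.012 0 0 0 0" --pt "1 0 0.009 0 0 0 0" --pt "1 0 0.006 0 0 0 0" --pt "1 0 0.003 0 0 0 0"

```text
time_s: 20.95
eef_pos: [492.0, 140.6, 62.9]
ee_rot: [0.0, -0.045, 0.999, -0.0]
force: [4.4, -0.0, 2.3]
grip_width: 0.159
grip_force: 45.1
```

Call:
send_rows --pt "1 0 0.002 0 0 0 0" --pt "1 0 0.003 0 0 0 0" --pt "1 0 0.003 0 0 0 0" --pt "1 0 0.003 0 0 0 0" --pt "1 0 0.002 0 0 0 0" --pt "1 0 0.001 0 0 0 0" --pt "1 0 0 0 0 0 0" --pt "1 0 0 0 0 0 0" --pt "1 0 0 0 0 0 0" --pt "1 0 0 0 0 0 0"

```text
time_s: 22.2
eef_pos: [490.8, 154.3, 62.9]
ee_rot: [0.0, -0.045, 0.999, 0.0]
force: [5.0, 1.3, 2.8]
grip_width: 0.157
grip_force: 45.0
```

Run:
```python
from h import *
np.set_printoptions(precision=2,suppress=True)
for n in("top","wrist"):
  c=ctrl.capture(n)
  for q,z in(("dropper_1",38),("pad_top",38),("reader",0),("handle_top",84),("notch",38)):
    for d in ctrl.landmark_of(q,c)[:3]: print(n,q,round(d["score"],2),np.array(d["point"]),at_z(d["point"],c,z))
  if n=="top": save(c,"pics/t6.png",(150,100,310,220),4)
s=ctrl.sense();print(s["time_s"],s["eef_pos"],s["force"],s["grip_width"])
```

```text
top dropper_1 0.63 [344.3 189.2] [ 550.66 -203.46   38.  ]
top dropper_1 0.46 [356.6 234.9] [ 424.56 -238.12   38.  ]
top dropper_1 0.45 [215.7 173.2] [589.2 155.3  38. ]
top pad_top 0.58 [211.  172.3] [591.54 168.59  38.  ]
top handle_top 0.39 [366.5 200.5] [ 514.34 -257.16   84.  ]
wrist handle_top 0.72 [281.3 327.4] [491.46 154.74  84.  ]
22.8 [490.83 154.31  62.98] [4.86 1.84 1.36] 0.15912300027474888
```

View pics/t6.png

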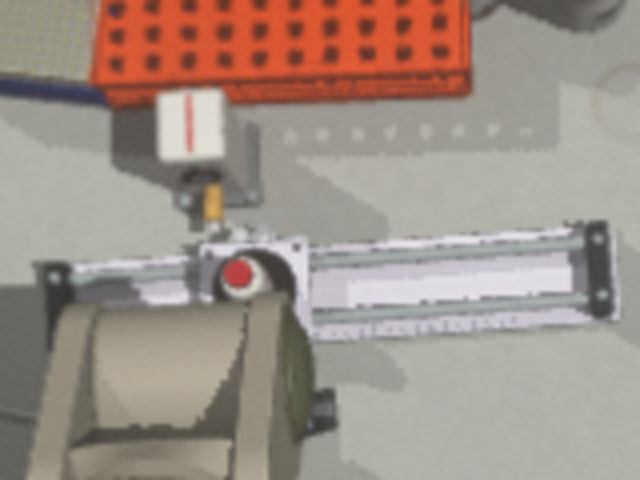

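Stage with the bottle upright at (210,168) is nearing the white reader's plunger at (203,152). Now slow steps, with a small correction for the side force.

Call:
send_rows --pt "1 -0.0005 0.001 0 0 0 0" --pt "1 0 0.001 0 0 0 0" --pt "1 0 0.001 0 0 0 0" --pt "1 0 0.001 0 0 0 0" --pt "1 0 0.001 0 0 0 0" --pt "1 0 0.001 0 0 0 0" --pt "1 0 0.001 0 0 0 0" --pt "1 0 0.001 0 0 0 0" --pt "1 0 0.001 0 0 0 0" --pt "1 0 0.001 0 0 0 0"

```text
time_s: 24.05
eef_pos: [490.0, 164.3, 62.9]
ee_rot: [-0.0, -0.045, 0.999, -0.0]
force: [1.6, -1.3, 5.1]
grip_width: 0.156
grip_force: 45.6
```

Call:
send_rows --pt "1 0 0.001 0 0 0 0" --pt "1 0 0.001 0 0 0 0" --pt "1 0 0.001 0 0 0 0" --pt "1 0 0.001 0 0 0 0" --pt "1 0 0 0 0 0 0" --pt "1 0 0 0 0 0 0" --pt "1 0 0 0 0 0 0" --pt "1 0 0 0 0 0 0" --pt "1 0 0 0 0 0 0" --pt "1 0 0 0 0 0 0"

```text
time_s: 25.3
eef_pos: [489.7, 167.2, 62.9]
ee_rot: [-0.0, -0.045, 0.999, -0.001]
force: [0.4, -9.8, 5.9]
grip_width: 0.157
grip_force: 45.7
```

Call:
send_rows --pt "1 0 0.001 0 0 0 0" --pt "1 0 0.001 0 0 0 0" --pt "1 0 0.001 0 0 0 0" --pt "1 0 0 0 0 0 0" --pt "1 0 0 0 0 0 0" --pt "1 0 0 0 0 0 0" --pt "1 0 0 0 0 0 0" --pt "1 0 0 0 0 0 0" --pt "1 0 0 0 0 0 0" --pt "1 0 0 0 0 0 0"

```text
time_s: 26.55
eef_pos: [489.3, 170.9, 62.9]
ee_rot: [-0.0, -0.045, 0.999, -0.0]
force: [1.8, -4.2, 5.7]
grip_width: 0.161
grip_force: 45.7
```

Call:
send_rows --pt "1 0 0.001 0 0 0 0" --pt "1 0 0.001 0 0 0 0" --pt "1 0 0.001 0 0 0 0" --pt "1 0 0 0 0 0 0" --pt "1 0 0 0 0 0 0" --pt "1 0 0 0 0 0 0" --pt "1 0 0 0 0 0 0" --pt "1 0 0 0 0 0 0" --pt "1 0 0 0 0 0 0" --pt "1 0 0 0 0 0 0"

```text
time_s: 27.8
eef_pos: [489.0, 174.1, 62.9]
ee_rot: [-0.0, -0.045, 0.999, -0.0]
force: [1.3, -1.9, 5.1]
grip_width: 0.157
grip_force: 45.6
```

Call:
send_rows --pt "1 0 0.001 0 0 0 0" --pt "1 0 0.001 0 0 0 0" --pt "1 0 0.001 0 0 0 0" --pt "1 0 0 0 0 0 0" --pt "1 0 0 0 0 0 0" --pt "1 0 0 0 0 0 0" --pt "1 0 0 0 0 0 0" --pt "1 0 0 0 0 0 0" --pt "1 0 0 0 0 0 0" --pt "1 0 0 0 0 0 0"

```text
time_s: 29.05
eef_pos: [488.8, 177.4, 62.9]
ee_rot: [-0.0, -0.045, 0.999, 0.0]
force: [1.0, 0.7, 4.8]
grip_width: 0.162
grip_force: 45.7
```

Call:
send_rows --pt "1 0 0.001 0 0 0 0" --pt "1 0 0.001 0 0 0 0" --pt "1 0 0 0 0 0 0" --pt "1 0 0 0 0 0 0" --pt "1 0 0 0 0 0 0" --pt "1 0 0 0 0 0 0" --pt "1 0 0 0 0 0 0" --pt "1 0 0 0 0 0 0" --pt "1 0 0 0 0 0 0" --pt "1 0 0 0 0 0 0"

```text
time_s: 30.3
eef_pos: [488.6, 179.5, 62.9]
ee_rot: [-0.0, -0.045, 0.999, 0.0]
force: [1.5, 1.9, 4.8]
grip_width: 0.152
grip_force: 45.6
```

Call:
send_rows --pt "1 0 0.001 0 0 0 0" --pt "1 0 0.001 0 0 0 0" --pt "1 0 0 0 0 0 0" --pt "1 0 0 0 0 0 0" --pt "1 0 0 0 0 0 0" --pt "1 0 0 0 0 0 0" --pt "1 0 0 0 0 0 0" --pt "1 0 0 0 0 0 0" --pt "1 0 0 0 0 0 0" --pt "1 0 0 0 0 0 0"

```text
time_s: 31.55
eef_pos: [488.4, 181.2, 62.9]
ee_rot: [-0.0, -0.045, 0.999, -0.0]
force: [0.8, -1.4, 5.1]
grip_width: 0.159
grip_force: 45.7
```

Run:
```python
from h import *
np.set_printoptions(precision=2,suppress=True)
F=[];P=[]
for i in range(12):
  c=ctrl.capture("top"); s=ctrl.sense();F.append(s["force"]);P.append(s["eef_pos"])
print(np.mean(F,0),np.std(F,0),np.mean(P,0),s["time_s"])
for q in("pad_top","stage","reader","notch","dropper_1"):
  for d in ctrl.landmark_of(q,c)[:2]: print(q,d["score"],np.array(d["point"]))
save(c,"pics/t7.png",(170,110,250,190),7)
```

```text
[ 1.25 -0.55  5.15] [0.49 0.62 0.62] [488.45 181.17  62.92] 32.15
pad_top 0.81 [205.9 172.8]
stage 0.73 [206.9 176. ]
reader 0.39 [234.1 175.8]
dropper_1 0.64 [342.6 192.2]
dropper_1 0.63 [357.1 233.8]
```

View pics/t7.png

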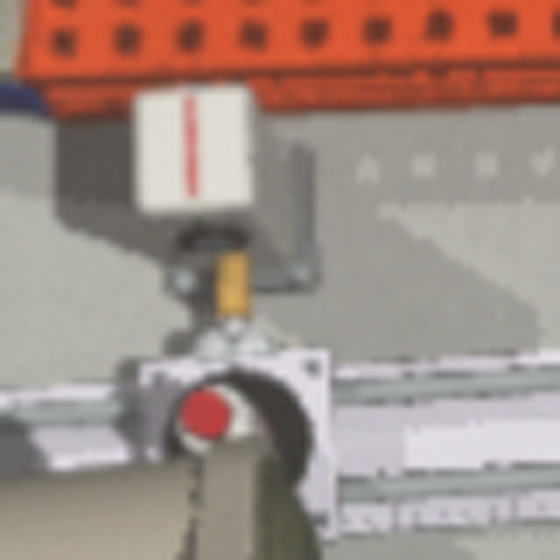

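The spring ball at (203,157) sits between the two lobes of the stage. The red-capped bottle stands on the pad, the handle is gripped, and the sideways force has dropped to about −0.5 N after pulling in, so the stage is in the notch.

```bash
python3 -c "
from rig import ctrl
print(ctrl.finish_job())"
```

```text
the job is handed in; nothing more can be done
None
```

I set the red-capped bottle upright on the black pad, let it go, slid the stage left until the white reader's ball sat in the notch, and handed the job in still gripping the handle.

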